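# Load and start the walnut chopper

### The arm

A 6-joint arm with a two-finger parallel gripper is mounted at the origin on the work surface. World frame = base frame: x ahead of the robot, y to its left, z up, the work surface at z = 0. Lengths are in m, angles in rad, forces in N, time in s.
With the tool pointing down it reaches from about 0.25 to 0.775 m from the base axis. Payload 4 kg.
Tool frame: the origin (TCP) lies on the centre line of the jaws, within the pads' length; the fingertips stand 17 mm ahead of it and the grasp point (between the pads) lies 2 mm behind it; z points along the fingers, y is the line along which they close (so a half turn about z gives the same grasp; the last joint's range is limited). The gripper opens to 94 mm and grips with 3 to 60 N. Pads are 16 mm wide; open, the fingers measure 119 mm over their backs; the gripper's body (75 mm by 177 mm) begins 78 mm behind the grasp point.
Start: joints at [-1.301, 0.087, 1.371, -0, 1.684, -0.103], TCP at [0.2, -0.512, 0.223] pointing down, gripper open.
Joint ranges: [-3.1, 3.1], [-0.76, 2.03], [0.27, 2.55], [-1.08, 4.22], [0.17, 2.65], [-2.57, 2.57]. Speed limits (rad/s): [2.79, 2.79, 3.14, 3.14, 3.14, 3.14].

### API

Orientations are given as a unit quaternion [w, x, y, z].
In Python, from plant import manip, let_go, close, solve_ik, get_obs, vision gives the robot as it stands. Calls block until the motion is done:
- manip.move_ptp(position, orientation): joint-space move of the TCP to a pose.
- manip.move_linear(position, rotation=None, max_speed=0.15, f_stop=None): straight line of the TCP; rotation=None keeps the orientation; max_speed is the mean speed in m/s. With f_stop (N) it stops when the force on the tool has changed by that much, and returns True; else False.
- manip.set_joints(angles): joint-space move.
- let_go() and close(effort=None): open the fingers fully, or close them until they stop; effort is the grip in N (None keeps the last).
- manip.hold(seconds).
- solve_ik(position, orientation): joint angles nearest the present ones, or None.
- get_obs(): the state.
- vision.camera(name): name is "scene" or "top" or "wrist"; returns the picture (480x640x3 uint8, red, green, blue); there is no depth.
- vision.camera_params(name): a dict with "fx", "fy", "cx", "cy" (pixels), "rvec" (rotation vector, rad) and "tvec" (3), from world to camera coordinates, as OpenCV has them. Camera axes: x right, y down, z forward; pixel columns grow to the right and rows downward; lengths in m; the calibration is good to about 2 mm. The wrist camera is an equidistant fisheye: a pixel r from the principal point sees the ray r / f radians off the axis. A picture is of the moment at which its call begins: read the wrist's pose just before it. camera_params takes no time and is no camera call; for the wrist camera it gives the pose at the moment of the call.
A pose or a line that the arm cannot do raises manip.IKError and nothing moves.
- manip.job_done(): hands the job in; it is judged then, once.
The state is a dict: "time_s": time; "qpos": joint angles; "dq": joint speeds; "effort": joint torques, N m; "eef_pos": TCP position; "ee_rot": TCP orientation; "force": force on the tool from outside, world axes, zero at the start; "torque": the same for the moment, N m; "gripper_width": finger opening in m; "gripper_force": force on a finger pad.
Only numpy, scipy, OpenCV 4.12 (cv2) and the standard library are available. Lean on these libraries where they do the work, as an engineer would, in place of code of your own. Each camera call takes 0.05 s, during which the arm holds its last target. There are 200 camera calls.

### The job

Use the steel scoop to scoop all the walnuts out of the wooden tray and tip them into the chopper's bowl; do not handle the walnuts with the gripper. Then lower the white lid over the chopper's two pins until it lies flush on the rim, and after that push the sprung cap all the way down and let it come back up. Finish with the scoop standing back on its cork mat, and leave the mugs, jars, jug and measuring cup where they are.

Things in the scene. Friction and masses are not known exactly. Their poses are not given: they have to be found in the camera images.
- tray: Fixed open-topped light-wood walnut tray, 264 x 112 mm. Origin on the table under its middle, x along it towards the low end. Inside width 100 mm (y -50 to 50); side walls upright, tops 62 mm above the table; the rear end (x = -138 mm) is open, without a wall. The floor slopes down 3 degrees towards +x; its surface is 13 mm above the table at x = 0, 20 mm at the rear.
- tray_low (a point): Foot of the tray's upright low end wall, inside: middle of the floor's edge there, 6.7 mm above the table, at x = +120 mm in the tray frame. The end wall's top is 62 mm above the table.
- nut1: Walnut, a brown rigid knobbly round piece about 40 mm across, 18 g, smooth shell (slides easily, does not roll far). Origin at its centre, about 17 to 19 mm above what it lies on. Four to six walnuts start in the lower two thirds of the tray; those absent read None.
- nut2: Walnut, a brown rigid knobbly round piece about 40 mm across, 18 g, smooth shell (slides easily, does not roll far). Origin at its centre, about 17 to 19 mm above what it lies on. Four to six walnuts start in the lower two thirds of the tray; those absent read None.
- nut3: Walnut, a brown rigid knobbly round piece about 40 mm across, 18 g, smooth shell (slides easily, does not roll far). Origin at its centre, about 17 to 19 mm above what it lies on. Four to six walnuts start in the lower two thirds of the tray; those absent read None.
- nut4: Walnut, a brown rigid knobbly round piece about 40 mm across, 18 g, smooth shell (slides easily, does not roll far). Origin at its centre, about 17 to 19 mm above what it lies on. Four to six walnuts start in the lower two thirds of the tray; those absent read None.
- nut5: Walnut, a brown rigid knobbly round piece about 40 mm across, 18 g, smooth shell (slides easily, does not roll far). Origin at its centre, about 17 to 19 mm above what it lies on. Four to six walnuts start in the lower two thirds of the tray; those absent read None.
- nut6: Walnut, a brown rigid knobbly round piece about 40 mm across, 18 g, smooth shell (slides easily, does not roll far). Origin at its centre, about 17 to 19 mm above what it lies on. Four to six walnuts start in the lower two thirds of the tray; those absent read None.
- mat: Fixed cork mat 110 x 120 x 3 mm lying on the table, the scoop's place. Origin at the centre of its underside, x along the 110 mm side.
- scoop: Flat-bottomed stainless scoop with a black handle, 180 g, stands by itself. Origin on its underside, x towards the open mouth, z up. Floor 1.6 mm thick, 90 mm wide outside, from the back wall at x = -45 mm (45 mm high) to the open front edge at x = +35 mm. Side walls 2 mm thick, 45 mm high, from x = +10 mm forward 26 mm high. Holds about four walnuts.
- scoop_grip (a point): Grip point in the scoop's handle, a level bar along x, 95 mm long (x -57 to -152 mm), 18 mm wide (y), 24 mm high, its middle 78 mm above the underside: in the scoop frame at x = -100 mm, y = 0, z = 78 mm.
- chopper: Fixed electric nut chopper. Origin on the table under the middle of its open grey bowl, 130 mm (x) by 110 mm (y) inside, walls 5 mm, rim 75 mm above the table, inner floor at 5 mm. White flanges level with the rim at its +x and -x sides carry the pins. White motor block at the -y side (y -62 to -137 mm, 200 mm long, top at 60 mm) carries the sprung cap.
- chopper_rim (a point): Middle of the bowl's mouth, at rim height (75 mm above the chopper's origin); axes as the chopper's. Two upright steel locating pins stand at x = +86 and -86 mm, y = 0 from here, 12 mm in diameter, 30 mm high above the rim, tapering over the top 8 mm to 5 mm.
- cap (a joint): How far the chopper's sprung cap is pressed down, m: 0 is up, 0.012 fully down; springs back by itself; about 2.5 N to start and 8 N at full travel. It works by being pressed from above.
- cap_top (a point): Centre of the top face of the white sprung cap, 46 mm in diameter, at x = 0, y = -100 mm in the chopper frame, 88 mm above the table when up.
- lid: Loose white lid plate of the chopper, 206 x 122 x 8 mm, 300 g, starts flat on the table. Origin at the centre of its underside, x along its length, z up. Two holes of 17 mm at x = +86 and -86 mm, y = 0, for the chopper's pins; either way round fits. On its top a bar handle along x, 70 mm long, 18 mm wide (y), its top 65 mm above the underside.
- lid_grip (a point): Grip point in the lid's handle, 50 mm above the middle of its underside; axes as the lid's.
- mug1: Terracotta-coloured mug, 82 mm wide, 95 mm high, not part of the job. Origin at the centre of its underside.
- mug2: White mug, 82 mm wide, 95 mm high, not part of the job. Origin at the centre of its underside.
- measure: Stainless measuring cup, 76 mm wide, 70 mm high, not part of the job. Origin at the centre of its underside.
- jug: Clear plastic jug, 100 mm wide, 160 mm high, not part of the job. Origin at the centre of its underside.
- jar: Lidded jar, 72 mm wide, 110 mm high, not part of the job. Origin at the centre of its underside.
- spice: Small lidded jar, 44 mm wide, 100 mm high, not part of the job. Origin at the centre of its underside.

How it is judged:
On the way, in this order (a step that is already met when the one before it is completed fails the run):
1. a walnut is carried in the scoop, above the tray (((x of nut1 in the frame of scoop between -0.045 and 0.04 m and y of nut1 in the frame of scoop between -0.044 and 0.044 m and z of nut1 in the frame of scoop between 0.005 and 0.065 m and height (world z) of nut1 above 0.11 m) or (x of nut2 in the frame of scoop between -0.045 and 0.04 m and y of nut2 in the frame of scoop between -0.044 and 0.044 m and z of nut2 in the frame of scoop between 0.005 and 0.065 m and height (world z) of nut2 above 0.11 m) or (x of nut3 in the frame of scoop between -0.045 and 0.04 m and y of nut3 in the frame of scoop between -0.044 and 0.044 m and z of nut3 in the frame of scoop between 0.005 and 0.065 m and height (world z) of nut3 above 0.11 m) or (x of nut4 in the frame of scoop between -0.045 and 0.04 m and y of nut4 in the frame of scoop between -0.044 and 0.044 m and z of nut4 in the frame of scoop between 0.005 and 0.065 m and height (world z) of nut4 above 0.11 m) or (x of nut5 in the frame of scoop between -0.045 and 0.04 m and y of nut5 in the frame of scoop between -0.044 and 0.044 m and z of nut5 in the frame of scoop between 0.005 and 0.065 m and height (world z) of nut5 above 0.11 m) or (x of nut6 in the frame of scoop between -0.045 and 0.04 m and y of nut6 in the frame of scoop between -0.044 and 0.044 m and z of nut6 in the frame of scoop between 0.005 and 0.065 m and height (world z) of nut6 above 0.11 m))), for 0.2 s.
2. all the walnuts are in the chopper's bowl (x of nut1 in the frame of chopper between -0.065 and 0.065 m and y of nut1 in the frame of chopper between -0.055 and 0.055 m and z of nut1 in the frame of chopper between 0 and 0.074 m and x of nut2 in the frame of chopper between -0.065 and 0.065 m and y of nut2 in the frame of chopper between -0.055 and 0.055 m and z of nut2 in the frame of chopper between 0 and 0.074 m and x of nut3 in the frame of chopper between -0.065 and 0.065 m and y of nut3 in the frame of chopper between -0.055 and 0.055 m and z of nut3 in the frame of chopper between 0 and 0.074 m and x of nut4 in the frame of chopper between -0.065 and 0.065 m and y of nut4 in the frame of chopper between -0.055 and 0.055 m and z of nut4 in the frame of chopper between 0 and 0.074 m and x of nut5 in the frame of chopper between -0.065 and 0.065 m and y of nut5 in the frame of chopper between -0.055 and 0.055 m and z of nut5 in the frame of chopper between 0 and 0.074 m and x of nut6 in the frame of chopper between -0.065 and 0.065 m and y of nut6 in the frame of chopper between -0.055 and 0.055 m and z of nut6 in the frame of chopper between 0 and 0.074 m), for 0.2 s.
3. the lid lies flush on the rim, over both pins (horizontal distance between lid and chopper_rim below 0.006 m and z of lid in the frame of chopper between 0.072 and 0.0775 m and angle between lid's own z axis and vertical below 0.03 rad and angle between the x axis of lid and the x axis of chopper, either way round below 0.08 rad), for 0.2 s.
4. the cap is pushed down (10 of its 12 mm or more) with the lid on (all of step 3 and value of joint cap above 0.01 m), for 0.05 s.
5. the cap has come back up (value of joint cap below 0.003 m), for 0.1 s.
At the end, for the whole second after the job is handed in: All walnuts in the bowl below the rim; lid flush (underside within 3 mm of the rim, centred within 6 mm, tilt under 0.03 rad); cap up; scoop upright on the mat, its origin within 40 mm of the mat's centre along either side; all at rest (all of step 2 and all of step 3 and x of scoop in the frame of mat between -0.04 and 0.04 m and y of scoop in the frame of mat between -0.04 and 0.04 m and z of scoop in the frame of mat below 0.008 m and angle between scoop's own z axis and vertical below 0.08 rad and value of joint cap below 0.003 m and linear speed of each of nut1, nut2, nut3, nut4, nut5, nut6, lid, scoop below 0.03 m/s); the robot touches nothing.
It fails at once if the fingers touched a walnut (contact force between the fingers and nut1 above 0.3 N or contact force between the fingers and nut2 above 0.3 N or contact force between the fingers and nut3 above 0.3 N or contact force between the fingers and nut4 above 0.3 N or contact force between the fingers and nut5 above 0.3 N or contact force between the fingers and nut6 above 0.3 N).
It fails at once if a bystander was pushed more than 40 mm or tipped over (distance of any of mug1, mug2, measure, jug, jar, spice from where it was at the start of the episode above 0.04 m or angle between any of mug1, mug2, measure, jug, jar, spice's own z axis and vertical above 0.5 rad).
Of nut1, nut2, nut3, nut4, nut5, nut6 only 4 to 6 are there at a start; the rules pass over those that are not, and their reading is None.
At some moment in a run one of lid, scoop may be knocked a few centimetres aside while the robot is not near it.
It also fails if it takes over 210 s, if anything falls off the work surface, if the arm or the gripper's body presses on something with over 40 N, if the wrist force passes 120 N, or if a joint passes its speed limit or range.

## Working session

There is one attempt and no reset: what is moved stays moved. The work goes in short steps, each a Python script; the robot and the scene stay as the last script left them, time stands still between calls to the robot, and variables do not carry over. Pictures are saved under pics/ and viewed, at most 14 in all, crops included, and the job is handed in when it is done.

```bash
ls; mkdir -p pics
python3 - <<'E'
from plant import *
import cv2
for n in ("scene","top"):
    im=vision.camera(n); cv2.imwrite(f"pics/{n}0.png",im[:,:,::-1]); print(n,vision.camera_params(n))
print(get_obs()["time_s"])
E
```

```text
pics
scene {'fx': 596.403038903417, 'fy': 596.403038903417, 'cx': 319.011386348942, 'cy': 228.47701992082506, 'rvec': array([ 2.21442963,  0.69066101, -0.29393107]), 'tvec': array([-0.43946112, -0.12692657,  1.84185749])}
top {'fx': 556.6592803432657, 'fy': 556.6592803432657, 'cx': 324.08660167910705, 'cy': 242.62530415182428, 'rvec': array([ 2.15111059, -2.10800481,  0.16974122]), 'tvec': array([-0.00842352,  0.54542271,  1.18854587])}
0.1
```

View pics/scene0.png

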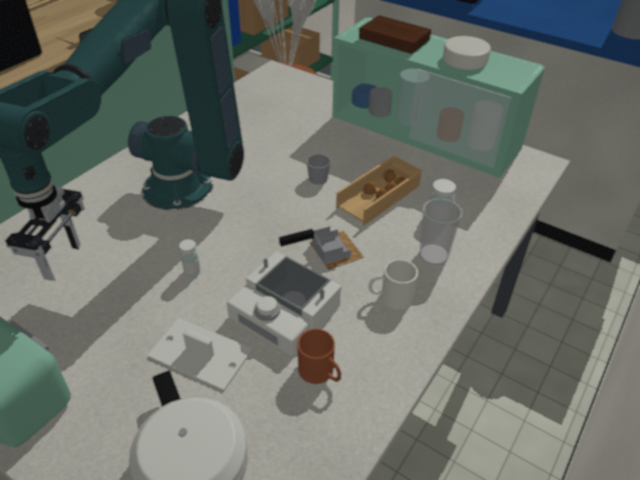

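View pics/top0.png

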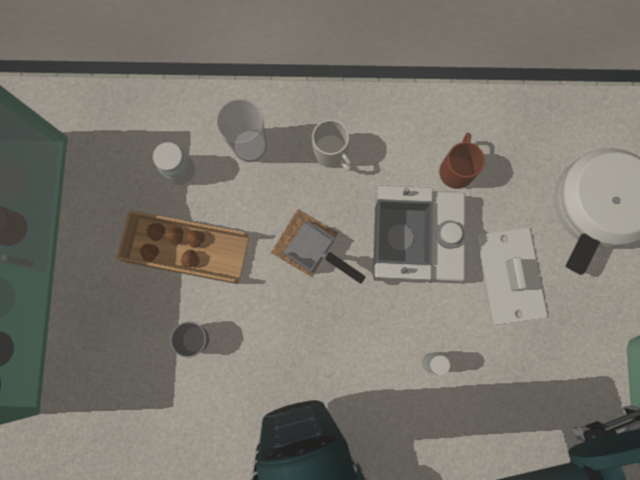

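The top view shows the tray at px (120–250, 212–283) with its closed low end on the left and about 6 nuts. The scoop lies on the mat at (310,245) with its handle towards the lower right. The chopper bowl is at (404,235) with the motor block and cap on the right at (451,234), and the lid is at (516,274).

```bash
cat > h.py <<'E'
from plant import *
import numpy as np, cv2
from scipy.spatial.transform import Rotation as R
def cam(n):
    p=vision.camera_params(n); return p
def shot(n,f):
    p=vision.camera_params(n); im=vision.camera(n); np.save(f"pics/{f}.npy",np.array([p],dtype=object),allow_pickle=True)
    cv2.imwrite(f"pics/{f}.png",im[:,:,::-1]); return im,p
def rays(p,uv,fish):
    uv=np.atleast_2d(uv).astype(float); x=(uv[:,0]-p['cx'])/p['fx']; y=(uv[:,1]-p['cy'])/p['fy']
    if fish:
        r=np.hypot(x,y)+1e-12; d=np.c_[np.sin(r)*x/r,np.sin(r)*y/r,np.cos(r)]
    else: d=np.c_[x,y,np.ones_like(x)]
    M=cv2.Rodrigues(np.array(p['rvec'],float))[0]
    return -M.T@np.array(p['tvec']), d@M   # origin, directions(world)
def atz(p,uv,z,fish=False):
    o,d=rays(p,uv,fish); z=np.broadcast_to(z,len(d)); return o+d*((z-o[2])/d[:,2])[:,None]
def tri(o1,d1,o2,d2):
    d1=d1/np.linalg.norm(d1);d2=d2/np.linalg.norm(d2)
    s=np.linalg.lstsq(np.c_[d1,-d2],o2-o1,rcond=None)[0]; a=o1+s[0]*d1;b=o2+s[1]*d2
    return (a+b)/2,np.linalg.norm(a-b)
def load(f): return np.load(f"pics/{f}.npy",allow_pickle=True)[0]
def project(p,X,fish=True):
    M=cv2.Rodrigues(np.array(p['rvec'],float))[0]; c=np.atleast_2d(X)@M.T+np.array(p['tvec'])
    if not fish: return np.c_[p['fx']*c[:,0]/c[:,2]+p['cx'],p['fy']*c[:,1]/c[:,2]+p['cy']]
    r=np.hypot(c[:,0],c[:,1])+1e-12; t=np.arctan2(r,c[:,2]); return np.c_[p['fx']*t*c[:,0]/r+p['cx'],p['fy']*t*c[:,1]/r+p['cy']]
def down(yaw):  # tool z down, tool y rotated: tool x at heading yaw
    return (R.from_euler('z',yaw)*R.from_euler('x',np.pi))
def q(r): 
    a=r.as_quat(); return [a[3],a[0],a[1],a[2]]
E
python3 - <<'E'
from h import *
p=cam("top")
P=dict(tray_lo=((125,237),.062),tray_hi=((245,259),.062),grip=((345,267),.08),scoopc=((310,243),.02),rim=((404,234),.075),cap=((451,234),.088),lid=((514,275),.04),mug2=((330,144),.09),jug=((241,120),.16),mug1=((462,163),.09),spice=((440,364),.1),meas=((189,338),.07),jar=((168,158),.11))
for k,(a,z) in P.items(): print(k,atz(p,a,z)[0].round(3))
print(get_obs()['ee_rot'])
print({k:v for k,v in cam("wrist").items()})
for t in ([.42,.1,.36],[.42,-.28,.36]):
  for y in (0,np.pi/2,-np.pi/2,np.pi): print(t,y,solve_ik(t,q(down(y))))
E
```

```text
tray_lo [0.547 0.44  0.062]
tray_hi [0.503 0.174 0.062]
grip [ 0.488 -0.044  0.08 ]
scoopc [0.548 0.035 0.02 ]
rim [ 0.563 -0.171  0.075]
cap [ 0.562 -0.269  0.088]
lid [ 0.482 -0.417  0.04 ]
mug2 [ 0.759 -0.006  0.09 ]
jug [0.783 0.18  0.16 ]
mug1 [ 0.72  -0.296  0.09 ]
spice [ 0.29 -0.24  0.1 ]
meas [0.331 0.284 0.07 ]
jar [0.713 0.343 0.11 ]
[-9.72852546e-04  9.82674069e-01  1.85339474e-01 -8.89812316e-05]
{'fx': 371.64829954431775, 'fy': 371.64829954431775, 'cx': 317.083604036973, 'cy': 237.87037364056692, 'rvec': array([-2.41274148,  1.6453567 ,  0.21708945]), 'tvec': array([-0.54983164, -0.02800722,  0.39037274])}
[0.42, 0.1, 0.36] 0 [ 1.02267512e-01 -1.61821730e-01  1.34057757e+00 -4.44089210e-16
  1.96283681e+00  1.67306384e+00]
[0.42, 0.1, 0.36] 1.5707963267948966 [ 1.02267512e-01 -1.61821730e-01  1.34057757e+00 -4.44089210e-16
  1.96283681e+00  1.02267512e-01]
[0.42, 0.1, 0.36] -1.5707963267948966 None
[0.42, 0.1, 0.36] 3.141592653589793 [ 0.10226751 -0.16182173  1.34057757  0.          1.96283681 -1.46852882]
[0.42, -0.28, 0.36] 0 [-7.00367588e-01  2.80554085e-04  1.19018576e+00 -4.44089210e-16
  1.95112634e+00  8.70428739e-01]
[0.42, -0.28, 0.36] 1.5707963267948966 [-7.00367588e-01  2.80554085e-04  1.19018576e+00  0.00000000e+00
  1.95112634e+00 -7.00367588e-01]
[0.42, -0.28, 0.36] -1.5707963267948966 [-7.00367588e-01  2.80554085e-04  1.19018576e+00 -4.44089210e-16
  1.95112634e+00  2.44122507e+00]
[0.42, -0.28, 0.36] 3.141592653589793 [-7.00367588e-01  2.80554085e-04  1.19018576e+00  0.00000000e+00
  1.95112634e+00 -2.27116391e+00]
```

Run:
```python
from h import *
r=q(down(1.45))
for n,(x,y) in dict(A=(.44,.28),B=(.44,.02),C=(.44,-.2),D=(.44,-.4)).items():
    manip.move_ptp([x,y,.30],r); im,p=shot("wrist","w"+n)
    o,d=rays(p,[[p['cx'],p['cy']]],True); print(n,o,d,get_obs()['eef_pos'],get_obs()['time_s'])
    cv2.imwrite(f"pics/w{n}L.png",cv2.resize(im[:,:,::-1],(800,600),interpolation=cv2.INTER_CUBIC))
```

```text
A [0.44906732 0.35221869 0.46181306] [[-0.03209654 -0.25462474 -0.96650714]] [0.44039097 0.279371   0.29983914] 3.075
B [0.44865014 0.09319193 0.46210101] [[-0.03128001 -0.25378175 -0.9667556 ]] [0.44021862 0.02082924 0.30001373] 4.1417
C [ 0.44887729 -0.12617189  0.46206951] [[-0.03107585 -0.25350725 -0.9668342 ]] [ 0.44052828 -0.19847584  0.30017374] 5.075
D [ 0.44896385 -0.3258887   0.46240052] [[-0.03070587 -0.25362695 -0.96681463]] [ 0.44074597 -0.39818963  0.3007579 ] 5.9417
```

View pics/wAL.png

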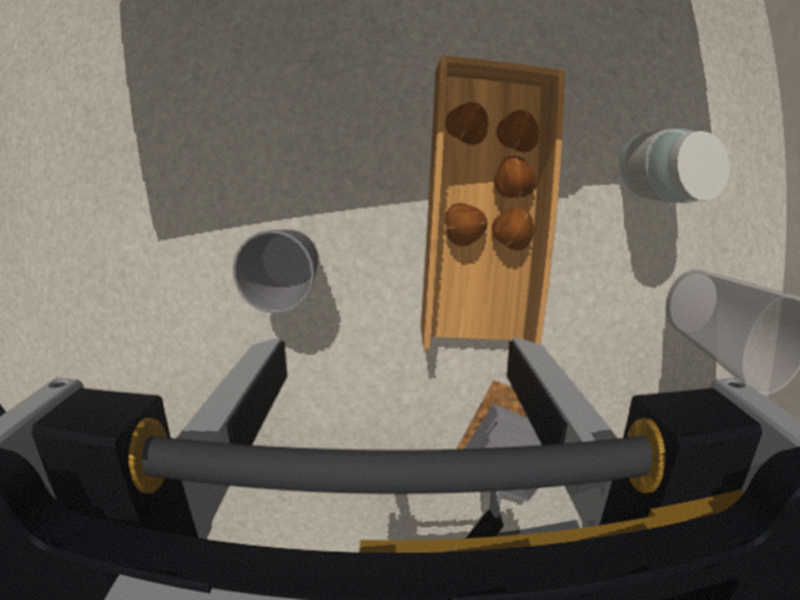

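View pics/wBL.png

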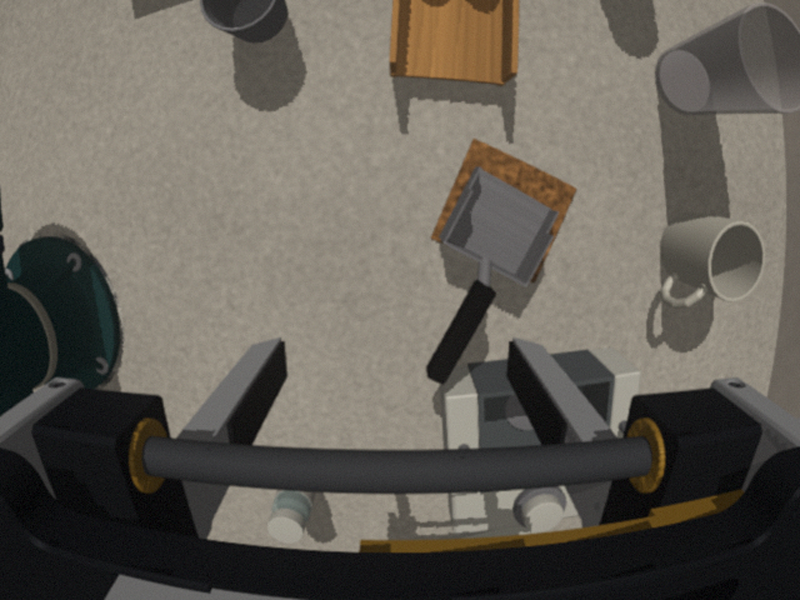

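View pics/wCL.png

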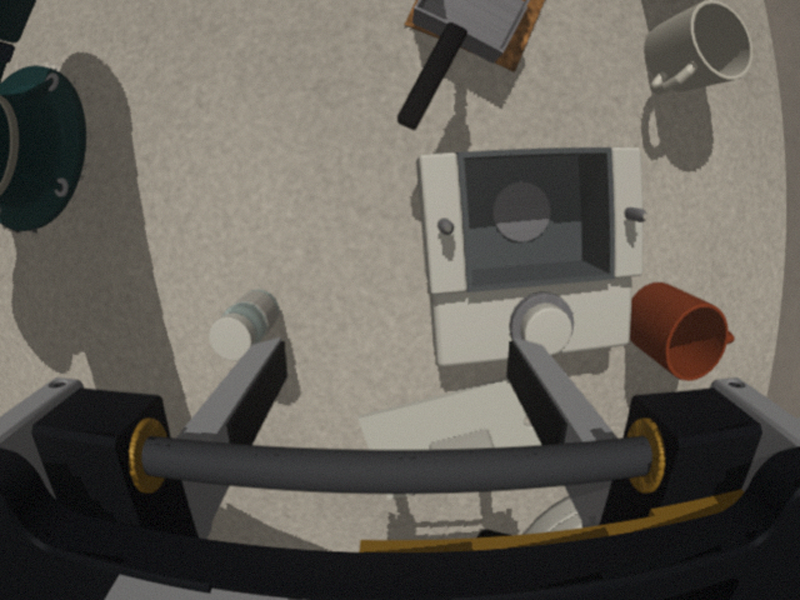

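View pics/wDL.png

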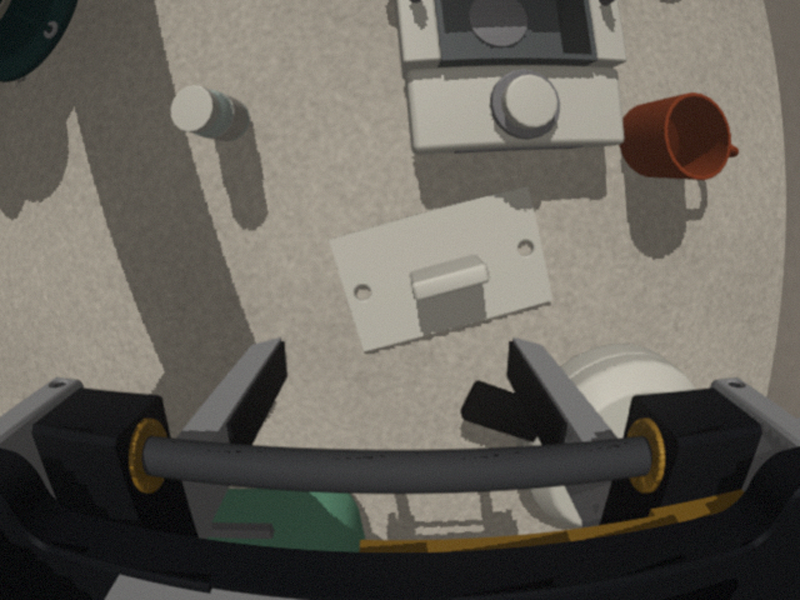

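There are five nuts: three in the front column (right side) and two on the left, in view A at (516,130), (515,177), (513,228), (467,122) and (465,223). The scoop on its mat is clear in B, the chopper in C and the lid in D. I'll fit poses from corner picks.

```bash
cat > fit.py <<'E'
from h import *
from scipy.optimize import least_squares
L=lambda a:(np.array(a,float)+.5)/1.25-.5
W={n:load("w"+n) for n in "ABCD"}
W['T']=cam("top")
def T3(x,X):
    return R.from_euler('z',x[2]).apply(np.array(X,float))+[x[0],x[1],0]
def fit(name,obs,x0):
    f=lambda x: np.concatenate([(project(W[n],T3(x,[X]),n!='T')[0]-(L(uv) if n!='T' else np.array(uv)))*(1 if n!='T' else .7) for n,X,uv in obs])
    s=least_squares(f,x0,loss='soft_l1'); print(name,s.x.round(4),"yaw deg",np.degrees(s.x[2]).round(1)); print(f(s.x).reshape(-1,2).round(1).tolist()); return s.x
E
python3 - <<'E'
from fit import *
t=fit("tray",[('A',(.126,.056,.062),(442,57)),('A',(.126,-.056,.062),(564,71)),('A',(-.138,-.056,.062),(541,342)),('A',(-.138,.056,.062),(425,347)),('B',(-.138,.05,.020),(396,75)),('B',(-.138,-.05,.020),(510,82))],[.52,.31,1.41])
m=fit("mat",[('B',(.055,.06,.003),(475,140)),('B',(.055,-.06,.003),(576,187)),('B',(-.055,.06,.003),(432,240))],[.55,.035,.93])
c=fit("chop",[('C',(-.065,.055,.075),(461,155)),('C',(.065,.055,.075),(611,151)),('C',(.065,-.055,.075),(614,277)),('C',(-.065,-.055,.075),(468,290)),('C',(0,-.1,.088),(549,330)),('D',(0,-.1,.088),(530,103))],[.56,-.17,0])
l=fit("lid",[('D',(-.103,.061,.008),(331,240)),('D',(.103,.061,.008),(527,190)),('D',(.103,-.061,.008),(552,302)),('D',(-.103,-.061,.008),(365,351)),('D',(-.086,0,.008),(363,292)),('D',(.086,0,.008),(526,247))],[.48,-.42,.2])
s=fit("scoop",[('B',(-.152,.009,.090),(427,378)),('B',(-.152,-.009,.090),(443,384)),('C',(-.152,.009,.090),(399,122)),('C',(-.152,-.009,.090),(413,129)),('B',(-.057,-.009,.090),(495,290)),('B',(-.057,.009,.09),(477,281))],[.548,.035,.93])
def t2(a,ua,b,ub):
    pt=lambda n,u: rays(W[n],L(u) if n!='T' else u,n!='T')
    o1,d1=pt(a,ua);o2,d2=pt(b,ub); P,e=tri(o1,d1[0],o2,d2[0]); return P.round(4),round(e*1000,1)
print("scoop handle end",t2('B',(435,381),'C',(406,126))); print("handle front",t2('B',(486,285),'C',(456,27)))
print("cap",t2('C',(549,330),'D',(530,103)))
print("rim corner",t2('C',(461,155),'T',(377,264)), t2('C',(468,290),'T',(432,265)))
print("hole",t2('D',(363,292),'T',(518,313)),t2('D',(526,247),'T',(504,239)))
print("lid handle",t2('D',(449,273),'T',(516,273)))
E
```

```text
tray [0.5338 0.3205 1.4063] yaw deg 80.6
[[-0.9, -0.8], [1.0, -0.4], [0.1, 9.1], [0.1, 2.6], [1.8, -1.0], [-5.7, -0.1]]
mat [0.5549 0.0467 1.0753] yaw deg 61.6
[[-1.1, -1.0], [1.9, 0.5], [-0.0, 0.3]]
chop [ 0.5685 -0.172  -0.0301] yaw deg -1.7
[[1.5, 1.8], [-3.8, 1.6], [-4.2, -2.1], [2.7, -3.3], [-1.2, 2.1], [0.7, -2.2]]
lid [ 0.4864 -0.4236  0.1486] yaw deg 8.5
[[-1.3, -0.2], [1.9, -2.2], [0.4, -0.6], [-0.9, 0.3], [-0.1, 0.7], [0.4, 2.1]]
scoop [0.5416 0.0448 1.0171] yaw deg 58.3
[[-0.5, -0.5], [1.3, 0.8], [-2.0, -2.0], [3.3, -0.1], [0.0, 0.5], [-0.5, 0.5]]
scoop handle end (array([ 0.4612, -0.0856,  0.0871]), np.float64(0.4))
handle front (array([ 0.5125, -0.0044,  0.0835]), np.float64(1.1))
cap (array([ 0.5685, -0.2729,  0.079 ]), np.float64(2.5))
rim corner (array([ 0.5001, -0.1128,  0.0743]), np.float64(7.5)) (array([ 0.5011, -0.2356,  0.0473]), np.float64(2.1))
hole (array([ 0.4011, -0.4369, -0.0008]), np.float64(1.5)) (array([ 0.5681, -0.4062,  0.0149]), np.float64(2.4))
lid handle (array([ 0.485 , -0.4151,  0.0585]), np.float64(0.6))
```

Run:
```python
from fit import *
def crop(n,x0,y0,w,h,s,pts):
    im=cv2.imread(f"pics/w{n}.png")[y0:y0+h,x0:x0+w]; im=cv2.convertScaleAbs(cv2.resize(im,None,fx=s,fy=s,interpolation=cv2.INTER_CUBIC),alpha=1.5)
    for u in project(W[n],pts):
        c=tuple(int(v) for v in ((u-[x0,y0]+.5)*s-.5).round()); cv2.circle(im,c,1,(255,0,255),-1)
    return im
a=crop('C',332,115,186,180,2.6,T3([.5685,-.172,-.0301],[(sx*.065,sy*.055,.075) for sx in(-1,1) for sy in (-1,1)]+[(sx*.086,0,.105) for sx in (-1,1)]+[(0,-.1,.088)]))
b=crop('A',332,40,125,245,2.4,T3([.5338,.3205,1.4063],[(x,y,.062) for x in (-.138,.126) for y in (-.056,.056)]+[(.12,y,.0067) for y in (-.05,.05)]+[(-.138,y,.02) for y in (-.05,.05)]))
o=np.zeros((588,790,3),np.uint8); o[:a.shape[0],:a.shape[1]]=a; o[:b.shape[0],488:488+b.shape[1]]=b
cv2.imwrite("pics/mont1.png",o); print(a.shape,b.shape)
```

```text
(468, 484, 3) (588, 300, 3)
```

View pics/mont1.png

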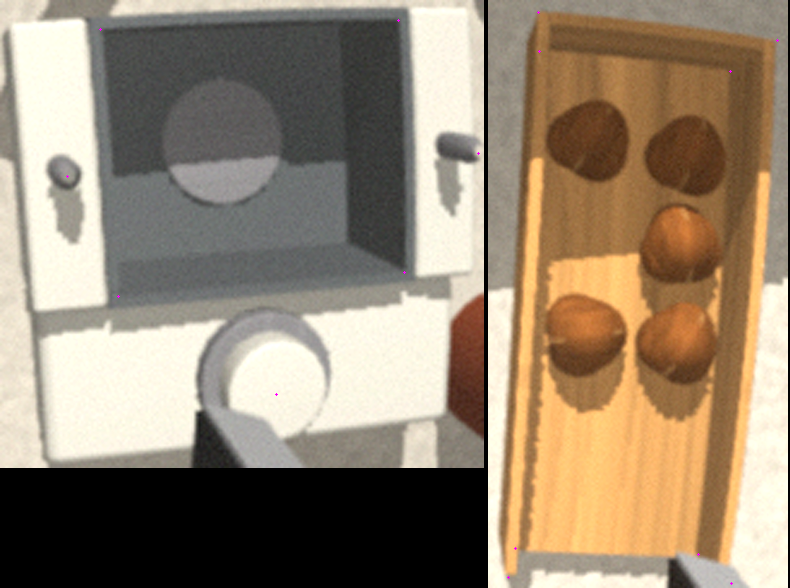

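```bash
cat > sc.py <<'E'
from h import *
CH=None
GX=-.095
def tcp(o,head,pitch,hz=.076,piv=(0,0,0)):
    """scoop point piv at world o, heading, pitch>0 = mouth down -> TCP pos, Rotation"""
    S=R.from_euler('z',head)*R.from_euler('y',pitch)
    o=np.array(o,float)-S.apply(piv)
    return (o+S.apply([GX,0,hz])), S*R.from_euler('x',np.pi)
TR=(.5338,.3205,1.4063)
def trayp(x,z): 
    c,s=np.cos(TR[2]),np.sin(TR[2]); return np.array([TR[0]+c*x,TR[1]+s*x,z])
def floorz(x): return .013-np.tan(np.radians(3))*x
E
python3 - <<'E'
from fit import *
from sc import *
L2=lambda u,v:tuple((np.array([u,v])+.5)/2.6-.5+[332,115]); M=lambda a:tuple((np.array(a)+.5)*1.25-.5)
C=lambda u,v: M(L2(u,v))
c=fit("chop",[('C',(-.065,.055,.075),C(106,30)),('C',(.065,.055,.075),C(402,22)),('C',(.065,-.055,.075),C(408,270)),('C',(-.065,-.055,.075),C(117,294)),('C',(0,-.1,.088),C(277,388)),('C',(.086,0,.105),C(477,153)),('C',(-.086,0,.105),C(69,180)),('D',(0,-.1,.088),(531,102))],[.568,-.172,-.03])
s=fit("scoop",[('B',(-.152,.009,.093),(427,378)),('B',(-.152,-.009,.093),(443,384)),('C',(-.152,.009,.093),(399,122)),('C',(-.152,-.009,.093),(413,129)),('B',(-.057,-.009,.093),(495,290)),('B',(-.057,.009,.093),(477,281))],[.548,.035,.93])
for u in [(516,130),(515,177),(513,228),(467,122),(465,223)]:
    X=atz(W['A'],L(u),.033,True)[0]; d=X-[*TR[:2],0]; a=TR[2]; print("nut tray",round(np.cos(a)*d[0]+np.sin(a)*d[1],3),round(-np.sin(a)*d[0]+np.cos(a)*d[1],3))
def chk(lbl,o,h,p,**k):
    P,r=tcp(o,h,p,**k); j=solve_ik(P,q(r)); print(lbl,P.round(3),None if j is None else np.round(j,2))
chk("grasp",[s[0],s[1],.003],s[2],0)
for x in (-.2,.08): chk("tray",trayp(x,floorz(x)+.002),TR[2],np.radians(3))
chk("tilt",trayp(.06,.06),TR[2],-.4)
for h in (np.pi/2,0,-np.pi/2,np.pi):
    for d in (0,30,60,75): chk(f"pour {h:.1f} {d}",[c[0]-.02*np.cos(h),c[1]-.02*np.sin(h),.1],h+c[2],np.radians(d),piv=(.035,0,0))
E
```

```text
chop [ 0.5694 -0.1723 -0.0326] yaw deg -1.9
[[-1.2, -0.5], [-0.5, -0.5], [-1.2, 1.2], [1.0, 0.9], [0.2, 2.3], [1.2, 0.4], [-0.0, -1.4], [0.5, -1.1]]
scoop [0.541  0.0457 1.02  ] yaw deg 58.4
[[-0.6, 0.2], [1.3, 1.4], [-2.3, -3.0], [3.2, -1.0], [0.2, 0.5], [-0.5, 0.5]]
nut tray 0.069 -0.019
nut tray 0.024 -0.021
nut tray -0.024 -0.023
nut tray 0.072 0.027
nut tray -0.022 0.024
grasp [ 0.491 -0.035  0.079] [-0.19  0.03  1.72 -0.    1.39  0.36]
tray [0.486 0.034 0.106] [-0.01  0.01  1.68 -0.05  1.45  0.16]
tray [0.532 0.31  0.092] [ 0.46  0.31  1.37 -0.04  1.49  0.63]
tilt [0.524 0.264 0.093] [0.16 0.11 1.66 0.4  1.26 0.22]
pour 1.6 0 [ 0.565 -0.322  0.176] [-0.61  0.32  1.18  0.    1.63 -0.57]
pour 1.6 30 [ 0.567 -0.267  0.231] [-0.27  0.17  1.36 -0.51  1.5  -0.23]
pour 1.6 60 [ 0.569 -0.191  0.251] [ 0.07  0.23  1.48 -1.04  1.59  0.18]
pour 1.6 75 [ 0.571 -0.153  0.245] None
pour 0.0 0 [ 0.419 -0.168  0.176] [-0.51 -0.12  1.67 -0.    1.59  1.1 ]
pour 0.0 30 [ 0.475 -0.17   0.231] [-0.35  0.35  1.12 -0.19  2.16  1.19]
pour 0.0 60 [ 0.55  -0.172  0.251] None
pour 0.0 75 [ 0.589 -0.174  0.245] None
pour -1.6 0 [ 0.574 -0.022  0.176] None
pour -1.6 30 [ 0.572 -0.078  0.231] None
pour -1.6 60 [ 0.569 -0.153  0.251] None
pour -1.6 75 [ 0.568 -0.192  0.245] None
pour 3.1 0 [ 0.719 -0.177  0.176] [-0.32  0.54  0.89  0.    1.71 -1.86]
pour 3.1 30 [ 0.664 -0.175  0.231] [-0.44  0.04  1.49  0.22  1.13 -2.02]
pour 3.1 60 [ 0.589 -0.172  0.251] None
pour 3.1 75 [ 0.55  -0.171  0.245] None
```

Run:
```python
from sc import *
P,r=tcp([.541,.0457,.003],1.02,0)
manip.move_ptp([P[0],P[1],.25],q(r)); manip.move_linear(P+[0,0,.04],max_speed=.2)
print(manip.move_linear(P,max_speed=.06,f_stop=8)); close(45); o=get_obs(); print(o['eef_pos'],o['gripper_width'],o['gripper_force'],o['force'])
manip.move_linear(P+[0,0,.12],max_speed=.12); o=get_obs(); print(o['eef_pos'],o['gripper_width'],o['force'],o['time_s'])
im,p=shot("wrist","s1"); cv2.imwrite("pics/s1L.png",cv2.convertScaleAbs(im[:400,150:550,::-1],alpha=1.4))
```

```text
False
[ 0.49131217 -0.0353051   0.07897219] 0.017400357873399885 44.72455322742462 [-0.64437613 -0.46323203 -0.61680466]
[ 0.49069729 -0.03514531  0.19784599] 0.017609324808536008 [-0.21708708 -0.43801027 -2.5358105 ] 11.2667
```

View pics/s1L.png

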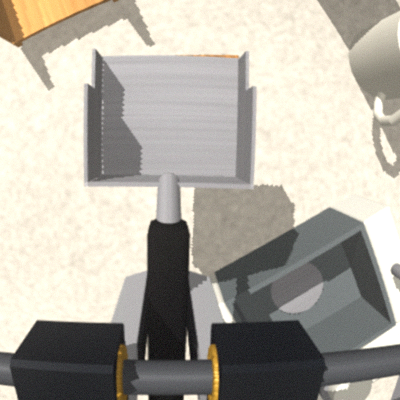

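The scoop is held level; its back-wall corners are at (86,185)/(255,185) and its mouth corners at (94,51)/(248,53). I'll check its offset in the hand, then enter the tray.

Run:
```python
from sc import *
from scipy.optimize import least_squares
p=load("s1"); tp=np.array([0.49069729,-0.03514531,0.19784599])
pts=[(-.045,.045,.045),(-.045,-.045,.045),(.01,.045,.045),(.01,-.045,.045),(.035,.045,.026),(.035,-.045,.026)]
uv=np.array([(236,185),(405,185),(235,88),(406,88),(244,51),(398,53)],float)
def f(x):
    S=R.from_euler('z',1.02+x[2])*R.from_euler('y',x[3]); o=tp-R.from_euler('z',1.02).apply([-.095,0,.076])+R.from_euler('z',1.02).apply([x[0],x[1],0])
    return (project(p,S.apply(pts)+o)-uv).ravel()
s=least_squares(f,[0,0,0,0]); print(s.x.round(4),s.fun.reshape(-1,2).round(1).tolist())
o=get_obs(); print(o['ee_rot'])
```

```text
[-0.0044 -0.0019 -0.0019  0.0851] [[-1.9, 3.1], [1.9, 3.7], [-0.4, -3.6], [1.0, -2.8], [-1.0, 0.3], [0.3, -0.9]]
[-7.92607111e-04  8.72749176e-01  4.88167277e-01 -9.78197083e-04]
```

```bash
cat >> sc.py <<'E'
DY=.0012
def tr(x,dz,pitch=np.radians(4),**k):
    P,r=tcp(trayp(x,floorz(x)+dz),TR[2],pitch,**k); return P+np.array([-np.sin(TR[2]),np.cos(TR[2]),0])*DY, r
def lin(x,dz,pitch=np.radians(4),v=.1,f=None,**k):
    P,r=tr(x,dz,pitch,**k); return manip.move_linear(P,q(r),max_speed=v,f_stop=f)
E
python3 - <<'E'
from sc import *
P,r=tr(-.20,.03); manip.move_ptp(P,q(r))
print(lin(-.19,.008,v=.15), lin(-.11,.006,v=.08,f=6))
im,p=shot("wrist","s2"); cv2.imwrite("pics/s2L.png",cv2.convertScaleAbs(im[:400,150:550,::-1],alpha=1.4))
print(lin(-.11,-.006,v=.02,f=2.5)); o=get_obs(); print(o['eef_pos'],tr(-.11,0)[0],o['force'],o['time_s'])
E
```

```text
False False
True
[0.50049693 0.12360615 0.10049215] [0.49995237 0.12392203 0.10120659] [ 0.80832525 -0.15593961  2.36344348] 13.7167
```

View pics/s2L.png

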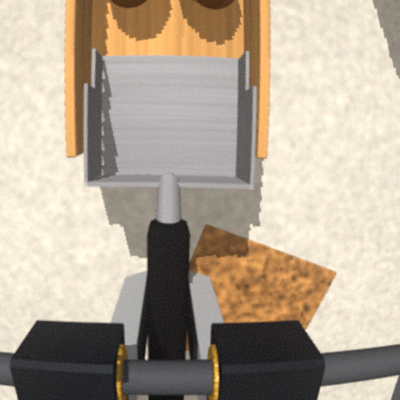

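The scoop is centred in the tray (walls at columns 79 and 262, scoop at 85–255) and the floor contact height agrees. Now pushing in.

Run:
```python
from sc import *
print(lin(.0,-.0005,v=.05,f=9)); o=get_obs(); print(o['eef_pos'],o['force'])
print(lin(.082,-.0005,v=.03,f=9)); o=get_obs(); print(o['eef_pos'],tr(.082,0)[0],o['force'],o['time_s'])
im,p=shot("wrist","s3"); cv2.imwrite("pics/s3L.png",cv2.convertScaleAbs(im[:400,150:550,::-1],alpha=1.4))
```

```text
False
[0.51782579 0.2324257  0.09476151] [-0.27299842 -2.65358292  3.47944432]
True
[0.52542496 0.27786605 0.09275741] [0.53139342 0.31333021 0.09114429] [-1.28786171 -1.79786031  3.89731024] 17.6667
```

View pics/s3L.png

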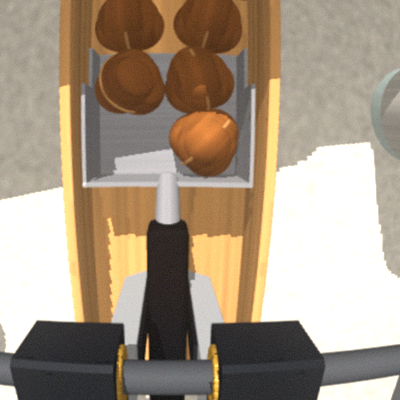

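The scoop carries three nuts; two wait ahead of the lip at rows ~20. I'll tilt back, lift, and do two trips.

Run:
```python
from sc import *
k=dict(piv=(-.045,0,0)); x=.046-.045
lin(x-.004,.001,-.12,v=.06,**k); lin(x-.012,.004,-.38,v=.06,**k); o=get_obs(); print(o['force'])
lin(x-.015,.13,-.38,v=.1,**k); o=get_obs(); print(o['force'],o['time_s'])
im,p=shot("wrist","s4"); cv2.imwrite("pics/s4L.png",cv2.convertScaleAbs(im[:400,150:550,::-1],alpha=1.4))
```

```text
[ 1.12653048  0.50766257 -2.20751193]
[ 0.02319528 -0.08566164 -2.82881391] 20.2083
```

View pics/s4L.png

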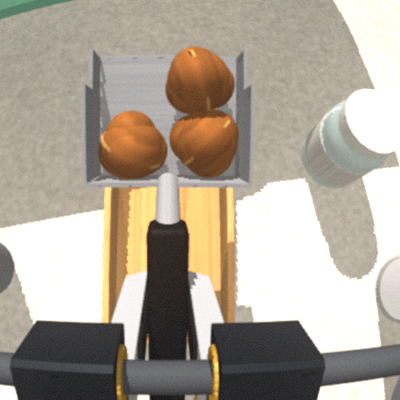

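```bash
cat >> sc.py <<'E'
CP=(.5694,-.1723,-.0326)
def chp(x,y,z):
    c,s=np.cos(CP[2]),np.sin(CP[2]); return np.array([CP[0]+c*x-s*y,CP[1]+s*x+c*y,z])
def pour(y,z,deg,v=.1):
    P,r=tcp(chp(0,y,z),CP[2]+np.pi/2,np.radians(deg),piv=(.035,0,0)); manip.move_linear(P,q(r),max_speed=v)
def dump():
    pour(-.03,.16,-20,.25); pour(-.03,.115,-5,.1)
    for d,z,v in ((10,.108,.08),(22,.098,.05),(30,.094,.04),(38,.09,.05),(46,.09,.06),(54,.09,.06),(61,.09,.05)): pour(-.03,z,d,v)
    manip.hold(.4)
E
python3 - <<'E'
from sc import *
dump(); o=get_obs(); print(o['force'],o['time_s'])
im,p=shot("wrist","s5"); t,_=shot("top","t5")
a=cv2.convertScaleAbs(im[:400,150:550,::-1],alpha=1.4); b=cv2.convertScaleAbs(cv2.resize(t[180:290,110:490,::-1],None,fx=2.1,fy=2.1,interpolation=cv2.INTER_CUBIC),alpha=1.4)
o=np.zeros((600,800,3),np.uint8); o[:360,:400]=a[:360]; o[365:365+b.shape[0],:b.shape[1]]=b[:235]; cv2.imwrite("pics/s5L.png",o)
E
```

```text
[-0.82465675 -0.0105842  -3.04667812] 27.4667
```

View pics/s5L.png

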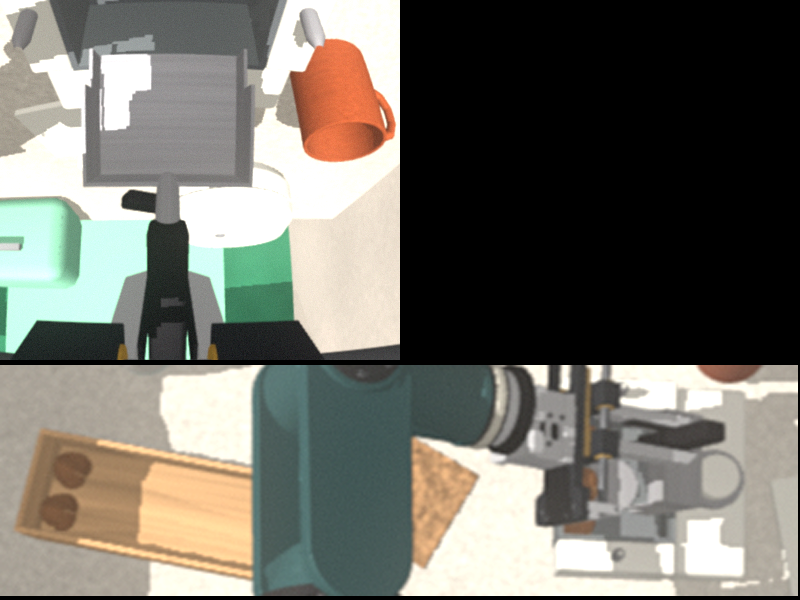

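Run:
```python
from sc import *
pour(-.03,.11,30,.15); pour(-.05,.17,0,.15)
P,r=tr(-.05,.12); manip.move_linear(P,q(r),max_speed=.25); lin(-.05,.01,v=.12,f=8); manip.hold(.2)
print(lin(-.05,-.006,v=.02,f=2.5),get_obs()['eef_pos'],tr(-.05,0)[0])
print(lin(.03,-.0005,v=.08,f=9),lin(.083,-.0005,v=.03,f=10)); o=get_obs(); print(o['eef_pos'],tr(.083,0)[0],o['force'],o['time_s'])
im,p=shot("wrist","s6"); cv2.imwrite("pics/s6L.png",cv2.convertScaleAbs(im[:400,150:550,::-1],alpha=1.4))
```

```text
True [0.50969137 0.18280912 0.09694936] [0.5097777  0.18311209 0.09806212]
False False
[0.53152842 0.3143132  0.09055318] [0.53155718 0.31431671 0.09109189] [-1.24181484 -0.49871871  0.54923324] 36.15
```

View pics/s6L.png

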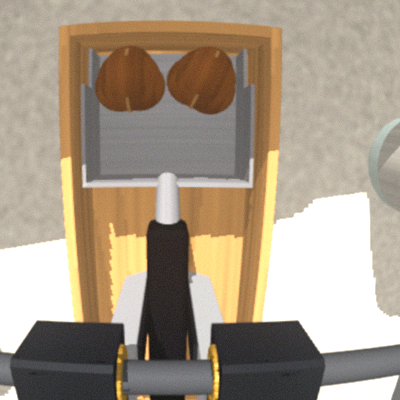

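Both remaining nuts are inside the scoop, at (130,80) and (203,80).

```bash
cat >> sc.py <<'E'
def nutmask(im):
    h=cv2.cvtColor(im,cv2.COLOR_RGB2HSV); m=((h[...,0]<16)&(h[...,1]>130)&(h[...,2]>25)).astype(np.uint8); return cv2.morphologyEx(m,cv2.MORPH_OPEN,np.ones((3,3)))
def blobs(im,x0,y0,x1,y1,amin=60):
    n,_,s,c=cv2.connectedComponentsWithStats(nutmask(im)[y0:y1,x0:x1]); return [(s[i,4],(c[i]+[x0,y0]).round().tolist()) for i in range(1,n) if s[i,4]>amin]
E
python3 - <<'E'
from sc import *
k=dict(piv=(-.045,0,0)); x=.083-.045
lin(x-.006,.001,-.12,v=.06,**k); lin(x-.016,.004,-.38,v=.06,**k)
lin(x-.02,.13,-.38,v=.1,**k); print(get_obs()['force'])
im,_=shot("wrist","s7"); print("loaded",blobs(im,235,40,405,190))
dump(); im,_=shot("wrist","s8"); print("after dump",blobs(im,235,40,405,190))
pour(-.03,.11,30,.15); pour(-.05,.17,0,.15)
P,r=tcp([.553,.0465,.003],1.02,0); manip.move_linear(P+[0,0,.12],q(r),max_speed=.25)
manip.move_linear(P+[0,0,.015],max_speed=.12); print(manip.move_linear(P-[0,0,.004],max_speed=.02,f_stop=2.5)); o=get_obs(); print(o['eef_pos'],P,o['time_s'])
let_go(); manip.move_linear(P+[0,0,.08],max_speed=.12)
manip.move_ptp([.44,-.16,.30],q(down(1.45))); im,_=shot("wrist","v1"); print("bowl",blobs(im,0,0,640,300,40))
t,_=shot("top","v2"); print("tray",blobs(t,115,205,255,285,20))
manip.move_ptp([.44,-.4,.30],q(down(1.45))); im,_=shot("wrist","v3"); print(get_obs()['time_s'])
E
```

```text
[ 0.11875417  0.43719271 -2.09763661]
loaded [(np.int32(3438), [347.0, 143.0]), (np.int32(3409), [280.0, 141.0])]
after dump []
True
[ 0.50291498 -0.03463114  0.07851233] [ 0.50328023 -0.03445026  0.079     ] 50.7917
bowl [(np.int32(380), [343.0, 28.0]), (np.int32(525), [421.0, 13.0]), (np.int32(614), [457.0, 173.0]), (np.int32(1267), [407.0, 176.0]), (np.int32(1401), [408.0, 223.0]), (np.int32(2760), [539.0, 280.0])]
tray []
54.775
```

Run:
```python
import cv2,numpy as np
a=cv2.imread("pics/v1.png")[0:300,320:530]; b=cv2.imread("pics/v3.png")[140:290,255:455]
o=np.zeros((570,800,3),np.uint8); o[:570,:399]=cv2.resize(a,(399,570),interpolation=cv2.INTER_CUBIC); o[:300,400:]=cv2.resize(b,(400,300),interpolation=cv2.INTER_CUBIC)
cv2.imwrite("pics/mont2.png",cv2.convertScaleAbs(o,alpha=1.6))
```

```text
(no output)
```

View pics/mont2.png

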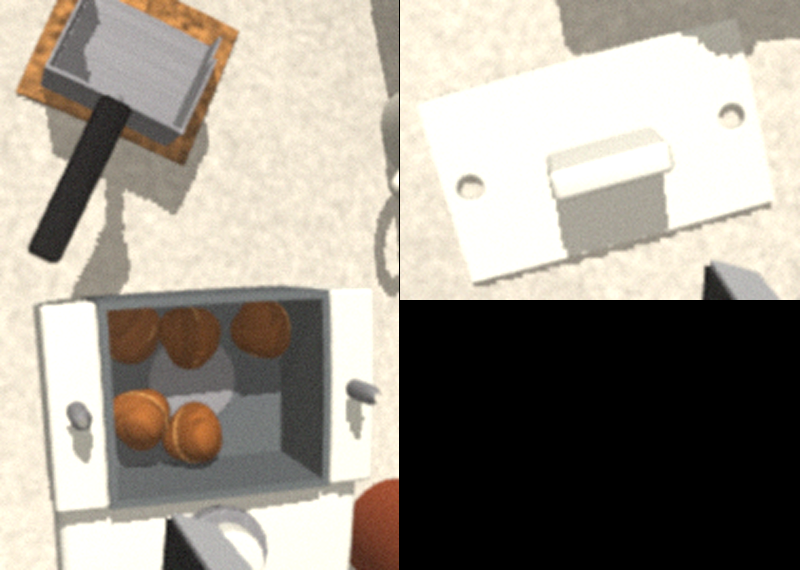

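All five nuts are in the bowl and the scoop stands on its mat. The lid holes are at (470,187) and (731,115) in the crop. I'll refit the lid and chopper and grasp the lid.

Run:
```python
from fit import *
W['V1']=load("v1"); W['V3']=load("v3")
M=lambda a:tuple((np.array(a)+.5)*1.25-.5)
a=lambda x,y:M(((x+.5)/1.9-.5+320,(y+.5)/1.9-.5)); b=lambda x,y:M(((x-400+.5)/2-.5+255,(y+.5)/2-.5+140))
c=fit("chop",[('V1',(-.065,.055,.075),a(107,303)),('V1',(.065,.055,.075),a(322,294)),('V1',(.065,-.055,.075),a(327,487)),('V1',(-.065,-.055,.075),a(118,498)),('V1',(.086,0,.105),a(377,397)),('V1',(-.086,0,.105),a(82,424))],[.568,-.172,-.03])
l=fit("lid",[('V3',(-.103,.061,.008),b(422,102)),('V3',(.103,.061,.008),b(738,24)),('V3',(.103,-.061,.008),b(771,204)),('V3',(-.103,-.061,.008),b(475,282)),('V3',(-.086,0,.008),b(470,186)),('V3',(.086,0,.008),b(731,115)),('V3',(-.035,-.009,.065),b(558,197)),('V3',(.035,-.009,.065),b(672,165))],[.48,-.42,.15])
for X,h in (((*l[:2],.05),l[2]),((*c[:2],.123),c[2]),((c[0],c[1],.2),c[2]),((c[0]-.1*-np.sin(c[2]),c[1]-.1,.1),c[2])):
    j=solve_ik(X,q(down(h))); print(None if j is None else j.round(2))
```

```text
chop [ 0.5694 -0.1709 -0.0275] yaw deg -1.6
[[-0.1, 2.7], [0.3, 1.5], [-2.6, -5.0], [-0.1, 0.4], [0.4, -0.4], [0.3, -1.8]]
lid [ 0.4863 -0.4221  0.1461] yaw deg 8.4
[[-2.4, -0.5], [-0.2, -3.2], [1.7, -1.7], [-1.5, -1.0], [0.3, 0.1], [1.0, 1.3], [-1.0, 3.0], [2.8, 3.1]]
[-0.8   0.38  1.36 -0.    1.4   0.62]
[-0.39  0.22  1.41 -0.    1.5   1.21]
[-0.39  0.19  1.3  -0.    1.65  1.21]
[-0.54  0.31  1.35 -0.    1.48  1.06]
```

Run:
```python
from sc import *
X=np.array([.4863,-.4225,.048]); r=q(down(.147))
manip.move_ptp([X[0],X[1],.2],r); manip.move_linear(X,max_speed=.12,f_stop=8); print(get_obs()['eef_pos'])
close(30); o=get_obs(); print(o['eef_pos'],o['gripper_width'],o['time_s'])
z0=o['eef_pos'][2]
manip.move_linear([X[0],X[1],.2],max_speed=.12); print(get_obs()['force'])
C=np.array([.5694,-.1716]); r=q(down(-.030))
manip.move_linear([C[0],C[1],.2],r,max_speed=.2)
manip.move_linear([C[0],C[1],z0+.110],max_speed=.1); f0=get_obs()['force']; shot("wrist","l1")
s=manip.move_linear([C[0],C[1],z0+.0745],max_speed=.03,f_stop=6); o=get_obs(); print(s,o['eef_pos'],o['eef_pos'][2]-z0,o['force']-f0,o['torque'],o['time_s'])
```

```text
[ 0.48686995 -0.42309026  0.04922353]
[ 0.48629674 -0.42231411  0.04796842] 0.01791285375868675 58.55
[-0.40444302  0.2011747  -2.6376882 ]
False [ 0.56946801 -0.17159579  0.12294845] 0.07498002959404101 [-1.53755719 -0.7410968   2.59038925] [ 0.22652204  0.3128849  -0.00972936] 63.3917
```

Run:
```python
from sc import *
let_go(); e=np.array(get_obs()['eef_pos']); manip.move_linear([e[0],e[1],.22],max_speed=.12); manip.hold(.2)
shot("wrist","l2")
close(10); X=[.5664,-.2716]
manip.move_linear([*X,.22],max_speed=.15); manip.move_linear([*X,.115],max_speed=.12)
z=get_obs(); print(z['force'])
s=manip.move_linear([*X,.0915],max_speed=.02,f_stop=14); o=get_obs(); print(s,o['eef_pos'],o['force']-z['force'])
manip.hold(.3); print(get_obs()['eef_pos'][2],get_obs()['force']-z['force'])
manip.move_linear([*X,.22],max_speed=.1); manip.move_ptp([.44,-.16,.30],q(down(1.45))); im,_=shot("wrist","v4")
t,_=shot("top","v5"); print(get_obs()['time_s'])
```

```text
[0.27193046 0.44623883 0.04212184]
False [ 0.56649754 -0.2716725   0.0932733 ] [-3.14930982  0.03095944  7.16831722]
0.09328148573138909 [-3.59631859  0.99528046  7.11894109]
73.5333
```

Run:
```python
from sc import *
close(10); X=[.5664,-.2716]; r=q(down(-.03))
manip.move_ptp([*X,.20],r); manip.move_linear([*X,.115],max_speed=.12); z=get_obs()
s=manip.move_linear([*X,.086],max_speed=.02,f_stop=16); manip.hold(.2); o=get_obs(); print(s,o['eef_pos'],o['force']-z['force'])
manip.move_linear([*X,.20],max_speed=.1); let_go(); manip.move_ptp([.44,-.16,.30],q(down(1.45))); manip.hold(.5); im,p=shot("wrist","v6"); print(get_obs()['time_s'])
a=cv2.imread("pics/v1.png"); b=cv2.imread("pics/v6.png"); g=lambda m:cv2.cvtColor(m,cv2.COLOR_BGR2GRAY).astype(np.float32)
sl=np.s_[0:140,320:450]; print("scoop diff",np.abs(g(a)[sl]-g(b)[sl]).mean(),cv2.phaseCorrelate(g(a)[sl],g(b)[sl]))
ta=cv2.imread("pics/t5.png"); t0=cv2.imread("pics/top0.png"); t1=shot("top","v7")[0][:,:,::-1]
for n,(u,v) in dict(mug1=(462,163),mug2=(330,144),jug=(241,130),jar=(170,160),spice=(440,364),meas=(189,338)).items():
    w=np.s_[v-28:v+28,u-28:u+28]; print(n,np.round(cv2.phaseCorrelate(g(t0)[w],g(t1)[w]),2) if 0 else np.abs(g(t0)[w]-g(t1)[w]).mean().round(1))
# lid check: expected lid features vs picture
from fit import T3
E1=project(p,T3([.5694,-.1716,-.03],[(-.086,0,.105),(.086,0,.105),(-.103,.061,.083),(.103,.061,.083),(-.103,-.061,.083),(.103,-.061,.083)]))
print(E1.round(0).tolist())
gg=g(b)
for i,(u,v) in enumerate(E1[2:]):
    sgn=1 if i<2 else -1; u=int(u)+(12 if i%2==0 else -12); print([int(gg[int(v)+k,u]) for k in range(-12,13,2)])
for i,(u,v) in enumerate(E1[2:4]):
    v=int(v)+20; print("side",[int(gg[v,int(u)+k]) for k in range(-12,13,2)])
for u,v in E1[:2]:
    w=gg[int(v)-14:int(v)+15,int(u)-14:int(u)+15]; ys,xs=np.where(w<w.max()-45); print("dark near pin",w.min(),w.max(),(xs.mean()-14).round(1),(ys.mean()-14).round(1),len(xs))
```

```text
True [ 0.56646491 -0.2716614   0.09441221] [-1.86876315  1.86808162  7.45030688]
81.6833
scoop diff 10.728461 ((-0.301820404617132, -0.22864373078895994), 0.9740021548153441)
mug1 10.9
mug2 13.2
jug 13.4
jar 12.8
spice 55.0
meas 11.9
[[362.0, 221.0], [517.0, 208.0], [339.0, 159.0], [520.0, 151.0], [348.0, 272.0], [518.0, 254.0]]
[137, 143, 142, 143, 144, 102, 122, 157, 157, 155, 156, 154, 157]
[132, 137, 135, 138, 140, 138, 138, 153, 154, 152, 152, 152, 154]
[155, 154, 153, 157, 156, 156, 132, 92, 91, 93, 93, 96, 147]
[153, 155, 149, 153, 152, 155, 155, 147, 138, 133, 86, 53, 51]
side [139, 139, 134, 135, 137, 131, 90, 141, 160, 158, 157, 154, 158]
side [149, 151, 155, 153, 154, 153, 145, 137, 133, 136, 139, 134, 137]
dark near pin 56.0 163.0 -1.3 0.6 300
dark near pin 46.0 158.0 -8.3 0.4 242
```

Run:
```python
from sc import *
close(10); X=[.5664,-.2716]; r=q(down(-.03))
manip.move_ptp([*X,.20],r); manip.move_linear([*X,.115],max_speed=.12); z=get_obs()
for h in (.100,.096,.093,.091,.089):
    manip.move_linear([*X,h],max_speed=.02,f_stop=30); manip.hold(.15); o=get_obs(); print(h,o['eef_pos'].round(4),(o['force']-z['force']).round(1))
manip.move_linear([*X,.20],max_speed=.1); let_go(); manip.move_ptp([.44,-.16,.30],q(down(1.45))); manip.hold(.5); im,p=shot("wrist","v8"); print(get_obs()['time_s'])
g=lambda n:cv2.cvtColor(cv2.imread(f"pics/{n}.png"),cv2.COLOR_BGR2GRAY).astype(np.float32)
for n,sl in dict(lid=np.s_[145:280,330:525],scoop=np.s_[0:140,320:450]).items(): print(n,cv2.phaseCorrelate(g("v4")[sl],g("v8")[sl]))
print("scoop v1",cv2.phaseCorrelate(g("v1")[0:140,320:450],g("v8")[0:140,320:450]))
t1=shot("top","v9")[0]; cv2.imwrite("pics/v9g.png",t1[:,:,::-1]); t0=g("top0"); t1=g("v9"); w=np.s_[345:385,415:465]; print("spice",abs(t0[w]-t1[w]).mean())
```

```text
0.1 [ 0.5665 -0.2716  0.1004] [-1.6  0.8  4.6]
0.096 [ 0.5665 -0.2717  0.0966] [-1.8  0.9  6.3]
0.093 [ 0.5666 -0.2717  0.0941] [-3.3  1.9  7.2]
0.091 [ 0.5666 -0.2717  0.0932] [-3.2  2.8 10.5]
0.089 [ 0.5666 -0.2717  0.0931] [-7.1  3.4 16.4]
92.6167
lid ((-0.11893003754393305, 0.5771209597648408), 0.9327669372558594)
scoop ((0.5052675187685622, 0.05971279622070824), 0.9962172987039197)
scoop v1 ((-0.32167943279426936, -0.22335443940359312), 0.9752524793883901)
spice 58.438
```

Run:
```python
from plant import *
manip.hold(.5); print(manip.job_done())
```

```text
the job is handed in; nothing more can be done
None
```

I handed the job in at about 93 s of the 210 s, though the interface gave no verdict: all five walnuts were in the bowl, the lid reached rim height over both pins, the cap was pressed to its stop and released, and the scoop stood on its mat. The mugs, jar, jug and measuring cup looked unmoved; the arm blocked the final view of the small spice jar, but I never worked near it.

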